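# Weigh the tea canisters on the beam scale

### The arm

A 7-joint arm with a two-finger parallel gripper is mounted at the origin on the work surface. World frame = base frame: x ahead of the robot, y to its left, z up, the work surface at z = 0. Lengths are in m, angles in degrees, forces in N, time in s.
With the tool pointing down it reaches from about 0.4 to 0.925 m from the base axis. Payload 4.1 kg.
Tool frame: the origin (TCP) lies on the centre line of the jaws, within the pads' length; the fingertips stand 22 mm ahead of it and the grasp point (between the pads) lies 3 mm ahead of it; z points along the fingers, y is the line along which they close (so a half turn about z gives the same grasp; the last joint's range is limited). The gripper opens to 85 mm and grips with 20 to 120 N. Pads are 22 mm wide; open, the fingers measure 114 mm over their backs; the gripper's body (76 mm by 85 mm) begins 54 mm behind the grasp point. The pads swing forward as they close: fully open they stand 13 mm farther back than shut.
Start: joints at [69.672, 22.827, 2.584, 88.041, -1.071, 69.15, -2.905], TCP at [0.164, -0.629, 0.253] pointing down, gripper open.
Joint ranges: [-161.44, 161.44], [-28.35, 127.94], [-78.24, 83.42], [0, 140.83], [-78.03, 258.03], [13.02, 114.36], [-168.23, 168.23]. Speed limits (degrees/s): [147.25, 147.25, 180, 180, 180, 180, 180].

### API

Orientations are given as a 3x3 rotation matrix whose columns are the frame's x, y, z axes.
In Python, from bench import ctrl gives the robot as it stands. The module is installed in compiled form; this text tells all that it offers.
- The arm moves only by the tool drive_tool, never from a script. Its argument "increments" is text: rows parted by semicolons, each of 4 numbers parted by spaces: the shift along the tool's x, y, z in mm, then the turn about the tool's z in degrees. In form: dx dy dz twist; .... A call has 1 to 20 rows; each row shifts and turns the commanded pose from where the row before left it, along the tool's axes as they then stand; what a row does not reach is not made up. A row lasts 1/10 s, in which the tool goes at most 50 mm and 8.59 degrees, less where a joint would pass 70% of its speed; a pose out of reach is approached as far as the arm can. A call is refused whole if a number of a shift passes 50 or a number of a turn 8.59, either way. A call with a gripper value outside its range is refused whole. "grip" is the closure in counts, from 0 (fully open) to 255 (shut), set as the call begins (left out, the last holds). The fingers move at their own pace and stop on an object; "squeeze" is the grip in N (left out, the last holds). Time passes only in rows, so rows that do not move let the fingers close. It gives the time, the measured TCP pose, the force, the opening and the grip force at its end, in the units of the state.
- ctrl.get_obs(): the state, without advancing time (a new reading comes with each control period).
- ctrl.camera(name): name is "scene" or "top" or "wrist"; returns (picture, depth): 400x640x3 uint8, blue, green, red; 400x640 float32, m along the optical axis (not along the pixel's ray), 0 where there is no reading.
- ctrl.camera_params(name): a dict with "camera_matrix" (3x3 intrinsics, pixels), "camera_from_world" (4x4, takes a point from world to camera coordinates). Camera axes: x right, y down, z forward; pixel columns grow to the right and rows downward; lengths in m; the calibration is good to about 2 mm. A picture is of the moment at which its call begins: read the wrist's pose just before it. camera_params takes no time and is no camera call; for the wrist camera it gives the pose at the moment of the call.
- ctrl.hand_in(): hands the job in; it is judged then, once.
Trained networks look in the newest picture that a camera, given by its name, has taken for a name from the list of things; names that differ only in an ending like _2 or _b are one class to them, and where a whole thing is asked for, a point or a joint stands for the part that bears it (a point fixed in the world has none). Each returns a list of dicts, best first, with "p" (0 to 1); they miss things now and then, are a little off and sometimes report something else, mostly with a low value. They report only what shows in the picture. A call takes as long as a camera call. They do not tell look-alikes from the thing itself.
- ctrl.spot_in(camera, name): "box" ([left, top, width, height] in pixels, round what is visible of it).
- ctrl.cut_out(camera, name): "mask" (400x640 bool, what is visible of it) and "box" ([left, top, width, height] in pixels, round what is visible of it).
The state is a dict: "time": time; "joint_positions": joint angles; "qvel": joint speeds; "tau": joint torques, N m; "ee_pos": TCP position; "ee_rot": TCP orientation; "wrist_force": force on the tool from outside, world axes, zero at the start; "wrist_torque": the same for the moment, N m; "finger_gap": finger opening in m; "finger_force": force on a finger pad.
Only numpy, scipy, OpenCV 4.12 (cv2) and the standard library are available. Lean on these libraries where they do the work, as an engineer would, in place of code of your own. Each camera call takes 0.05 s, during which the arm holds its last target. There are 200 camera calls.

### The job

Weigh all the tea canisters on the ledge together: stand each one upright in its own blue ring on the scale's pan, then slide the poise along the beam until the pointer comes to rest on the green centre mark with nothing touching the scale. Also tilt the small reading mirror at the pointer's end back to 45 degrees and leave it standing so, so that the pointer can be read from above. Leave the gaiwan, cups and incense boat where they are.

Things in the scene. Friction and masses are not known exactly. Their poses are not given: they have to be found in the camera images.
- scale: Beam scale, grey base 110 x 430 mm fixed to the ledge. Origin: underside of the base, directly below the beam's pivot, which is 100 mm up. Its +y axis points from the pivot to the load pan, its -y axis along the long notched arm to the pointer; z up.
- beam (a joint): Tilt of the scale beam, rad, between stops at +-0.10. 0 = level, pointer centred; positive = pointer end high (load too heavy for the poise, or poise too near the pivot); negative = pointer end low. Sprung and damped, settles in about 2 s when left free. Between the stops 10 mm of poise travel changes it by about 0.05 (outward lowers it). Pointer within about 5 mm of the mark, on the green band, is centred (0.02 rad).
- poise (a joint): Travel of the poise along the beam, m: 0 = home, 60 mm from the pivot; grows outward towards the pointer; end of travel 0.165. The notches are only marks every 10 mm; light friction (about 1.3 N) holds the poise wherever it is left. With an empty pan the beam balances near 0; each 0.15 kg on the pan needs about 0.030 more travel.
- poise_grip (a point): On the black grip tab of the brass poise, 17 mm below the tab's top: the tab is 14 mm across the beam, 24 mm along it, and stands 38 mm above the poise's 30 x 26 x 34 mm brass body; this point is 21 mm above the brass body. Axes as the beam: y along the beam (+y to the pan), x across it.
- pointer_tip (a point): Red tip of the pointer, at the free end of the beam, 268 mm from the pivot.
- pointer_mark (a point): The fixed centre mark: middle of the 11 mm high green band on the white reading plate (22 mm wide, top 145 mm above the ledge) on the robot's side of the pointer tip.
- well0 (a point): Centre of floor of a blue ring on the load pan (ring bore 62 mm, outside 68 mm, 8 mm high; the pan floor is 50 mm above the ledge, and sinks or rises up to 5 mm with the beam). Takes one canister upright. The four rings stand 88 mm apart across the scale (its x) and 70 mm along it (its y).
- well1 (a point): Centre of floor of a blue ring on the load pan (ring bore 62 mm, outside 68 mm, 8 mm high; the pan floor is 50 mm above the ledge, and sinks or rises up to 5 mm with the beam). Takes one canister upright. The four rings stand 88 mm apart across the scale (its x) and 70 mm along it (its y).
- well2 (a point): Centre of floor of a blue ring on the load pan (ring bore 62 mm, outside 68 mm, 8 mm high; the pan floor is 50 mm above the ledge, and sinks or rises up to 5 mm with the beam). Takes one canister upright. The four rings stand 88 mm apart across the scale (its x) and 70 mm along it (its y).
- well3 (a point): Centre of floor of a blue ring on the load pan (ring bore 62 mm, outside 68 mm, 8 mm high; the pan floor is 50 mm above the ledge, and sinks or rises up to 5 mm with the beam). Takes one canister upright. The four rings stand 88 mm apart across the scale (its x) and 70 mm along it (its y).
- mirror (a joint): Lean of the framed reading mirror on its friction hinge, rad: 0 = upright, grows as its top leans back, away from the scale, up to 1.35; 45 degrees = 0.785. It stays where it is left; pushing it takes 3 to 5 N at mid-height.
- mirror_hinge (a point): Middle of the mirror's hinge line (hinge along x of this frame), 32 mm above the ledge; the stand is 150 x 100 x 12 mm, fixed. The point turns with the mirror: its y axis is the normal of the glass, towards the scale when upright; its z runs up the glass.
- mirror_top (a point): Middle of the mirror's upper edge on the glass side, 120 mm up the glass from the hinge. The frame is 130 mm wide and 10 mm thick.
- can1_mid (a point): Tea canister (green, brass lid), squat closed upright cylinder 56 mm in diameter, 54 mm tall, 0.12 to 0.19 kg; the point is at its centre, half-way up; z along its axis. May be absent (None).
- can2_mid (a point): Tea canister (red, brass lid), squat closed upright cylinder 56 mm in diameter, 54 mm tall, 0.12 to 0.19 kg; the point is at its centre, half-way up; z along its axis. May be absent (None).
- can3_mid (a point): Tea canister (blue, brass lid), squat closed upright cylinder 56 mm in diameter, 54 mm tall, 0.12 to 0.19 kg; the point is at its centre, half-way up; z along its axis. May be absent (None).
- can4_mid (a point): Tea canister (yellow, brass lid), squat closed upright cylinder 56 mm in diameter, 54 mm tall, 0.12 to 0.19 kg; the point is at its centre, half-way up; z along its axis. May be absent (None).
- gaiwan: White porcelain gaiwan with lid on its saucer, 104 mm across, 82 mm high, origin under its centre. Leave alone.
- cup1: White cup, 64 mm across, 50 mm high, origin under its centre. Leave alone.
- cup2: White cup, 64 mm across, 50 mm high, origin under its centre. Leave alone.
- boat: Wooden boat-shaped incense holder, 170 x 34 mm, 45 mm high with its stick, origin under its centre. Leave alone.
Not all that is in view belongs to the job. What is shaped like the part that bears can1_mid but pink is not meant.

How it is judged (in metres and radians):
On the way, in this order (a step that is already met when the one before it is completed fails the run):
1. every canister stands upright in a ring on the pan (((horizontal distance between can1_mid and well0 below 0.008 m and z of can1_mid in the frame of well0 below 0.031 m and angle between can1_mid's own z axis and vertical below 0.12 rad) or (horizontal distance between can1_mid and well1 below 0.008 m and z of can1_mid in the frame of well1 below 0.031 m and angle between can1_mid's own z axis and vertical below 0.12 rad) or (horizontal distance between can1_mid and well2 below 0.008 m and z of can1_mid in the frame of well2 below 0.031 m and angle between can1_mid's own z axis and vertical below 0.12 rad) or (horizontal distance between can1_mid and well3 below 0.008 m and z of can1_mid in the frame of well3 below 0.031 m and angle between can1_mid's own z axis and vertical below 0.12 rad)) and ((horizontal distance between can2_mid and well0 below 0.008 m and z of can2_mid in the frame of well0 below 0.031 m and angle between can2_mid's own z axis and vertical below 0.12 rad) or (horizontal distance between can2_mid and well1 below 0.008 m and z of can2_mid in the frame of well1 below 0.031 m and angle between can2_mid's own z axis and vertical below 0.12 rad) or (horizontal distance between can2_mid and well2 below 0.008 m and z of can2_mid in the frame of well2 below 0.031 m and angle between can2_mid's own z axis and vertical below 0.12 rad) or (horizontal distance between can2_mid and well3 below 0.008 m and z of can2_mid in the frame of well3 below 0.031 m and angle between can2_mid's own z axis and vertical below 0.12 rad)) and ((horizontal distance between can3_mid and well0 below 0.008 m and z of can3_mid in the frame of well0 below 0.031 m and angle between can3_mid's own z axis and vertical below 0.12 rad) or (horizontal distance between can3_mid and well1 below 0.008 m and z of can3_mid in the frame of well1 below 0.031 m and angle between can3_mid's own z axis and vertical below 0.12 rad) or (horizontal distance between can3_mid and well2 below 0.008 m and z of can3_mid in the frame of well2 below 0.031 m and angle between can3_mid's own z axis and vertical below 0.12 rad) or (horizontal distance between can3_mid and well3 below 0.008 m and z of can3_mid in the frame of well3 below 0.031 m and angle between can3_mid's own z axis and vertical below 0.12 rad)) and ((horizontal distance between can4_mid and well0 below 0.008 m and z of can4_mid in the frame of well0 below 0.031 m and angle between can4_mid's own z axis and vertical below 0.12 rad) or (horizontal distance between can4_mid and well1 below 0.008 m and z of can4_mid in the frame of well1 below 0.031 m and angle between can4_mid's own z axis and vertical below 0.12 rad) or (horizontal distance between can4_mid and well2 below 0.008 m and z of can4_mid in the frame of well2 below 0.031 m and angle between can4_mid's own z axis and vertical below 0.12 rad) or (horizontal distance between can4_mid and well3 below 0.008 m and z of can4_mid in the frame of well3 below 0.031 m and angle between can4_mid's own z axis and vertical below 0.12 rad))), for 0.2 s.
2. the pointer rests on the centre mark with all canisters on the pan (all of step 1 and value of joint beam between -0.02 and 0.02 rad and velocity of joint beam between -0.02 and 0.02 rad/s), for 0.3 s.
At the end, for the whole second after the job is handed in: Every canister present stands upright in its own ring, on the pan floor (within 8 mm of the ring's centre); the beam is at rest within 0.02 rad of level (pointer within about 5 mm of the mark); the mirror leans back 45 degrees, give or take 6; the scale is released (all of step 2 and value of joint mirror between 0.68 and 0.89 rad and contact force between the fingers and poise below 0.1 N and contact force between the fingers and pan below 0.1 N and contact force between the fingers and beam below 0.1 N); the robot touches nothing.
It fails at once if the gaiwan is disturbed (moved over 30 mm) (distance of gaiwan from where it was at the start of the episode above 0.03 m).
It fails at once if the cup1 is disturbed (moved over 30 mm) (distance of cup1 from where it was at the start of the episode above 0.03 m).
It fails at once if the cup2 is disturbed (moved over 30 mm) (distance of cup2 from where it was at the start of the episode above 0.03 m).
It fails at once if the boat is disturbed (moved over 30 mm) (distance of boat from where it was at the start of the episode above 0.03 m).
Of can1, can2, can3, can4 only 3 to 4 are there at a start; the rules pass over those that are not, and their reading is None.
At some moment in a run one of can1, can2, can3, can4 may be knocked a few centimetres aside while the robot is not near it.
It also fails if it takes over 192 s, if anything falls off the work surface, if the arm or the gripper's body presses on something with over 40 N, if the wrist force passes 120 N, or if a joint passes its speed limit or range.

## Working session

There is one attempt and no reset: what is moved stays moved. The work goes in short steps, Python scripts to look and compute and a tool call to move; the robot and the scene stay as the last step left them, time stands still between calls to the robot, and variables do not carry over. Pictures are saved under pics/ and viewed, at most 14 in all, crops included, and the job is handed in when it is done.

Besides the shell and the picture viewer there is one more tool, called after "Request:" as a command line: name --argument value ..., lists and objects as JSON in quotes. drive_tool: Moves the arm, as the interface text tells. Its arguments: {"type":"object","properties":{"increments":{"type":"string"},"grip":{"type":"number"},"squeeze":{"type":"number"}},"required":["increments"]}

```bash
mkdir -p pics; cat > h.py <<'E'
import numpy as np, cv2
from bench import ctrl
def shot(cam):
    P=ctrl.camera_params(cam); im,d=ctrl.camera(cam)
    return im,d,np.array(P["camera_matrix"]),np.array(P["camera_from_world"])
def cloud(d,K,T):
    v,u=np.mgrid[0:d.shape[0],0:d.shape[1]]
    c=np.stack([(u-K[0,2])/K[0,0]*d,(v-K[1,2])/K[1,1]*d,d],-1)
    w=(c-T[:3,3])@T[:3,:3]
    w[d<=0]=np.nan
    return w
def proj(p,K,T):
    c=T[:3,:3]@np.asarray(p)+T[:3,3]; q=K@c; return q[:2]/q[2]
def st():
    o=ctrl.get_obs(); print("t",o["time"],"pos",np.round(o["ee_pos"],4),"gap",o["finger_gap"],"F",np.round(o["wrist_force"],1)); print(np.round(o["ee_rot"],3)); return o
E
python3 - <<'E'
from h import *
st()
for c in("scene","top"):
    im,d,K,T=shot(c); cv2.imwrite(f"pics/{c}0.png",im); np.savez(f"{c}0.npz",im=im,d=d,K=K,T=T)
    w=cloud(d,K,T)
    print(c,"cam pos",np.round(-T[:3,:3].T@T[:3,3],3))
    for n in ["can1_mid","can2_mid","can3_mid","can4_mid","poise","mirror","well0","scale","gaiwan","cup1","cup2","boat","pointer_tip"]:
        try:
            for r in ctrl.cut_out(c,n)[:3]:
                m=r["mask"]; q=w[m]; 
                print(n,round(r["p"],2),np.round(r["box"]),np.round(np.nanmedian(q,0),3),"z95",np.round(np.nanpercentile(q[:,2],95),3), im[m].mean(0).astype(int))
        except Exception as e: print(n,e)
E
```

```text
t 0.0 pos [ 0.1643 -0.6283  0.2522] gap 0.08537825573838197 F [-0.4  0.1 -0.3]
[[ 0.967  0.253 -0.001]
 [ 0.253 -0.967  0.002]
 [-0.    -0.002 -1.   ]]
scene cam pos [0.843 0.619 0.931]
can1_mid 0.9 [356. 182.  18.  26.] [0.349 0.089 0.052] z95 0.056 [114  88 163]
can1_mid 0.71 [379. 202.  25.  31.] [0.327 0.19  0.052] z95 0.056 [116  92 165]
can1_mid 0.65 [317. 192.  22.  22.] [0.446 0.066 0.052] z95 0.056 [ 64 110 130]
can2_mid 0.9 [350. 228.  22.  30.] [0.45  0.212 0.053] z95 0.057 [ 59 105 139]
can4_mid 0.95 [295. 166.  23.  24.] [ 0.446 -0.044  0.051] z95 0.056 [ 58 114 142]
can4_mid 0.56 [287. 138.  22.  26.] [ 0.405 -0.177  0.031] z95 0.05 [138 144 146]
can4_mid 0.36 [310. 332.  47.  57.] [0.671 0.422 0.059] z95 0.081 [212 208 203]
poise 0.57 [208.  99.  44.  52.] [ 0.552 -0.312  0.097] z95 0.149 [93 93 85]
poise 0.51 [252. 176.  15.  30.] [ 0.613 -0.01   0.118] z95 0.155 [52 81 97]
mirror 0.55 [209.  98.  44.  54.] [ 0.553 -0.312  0.097] z95 0.149 [93 93 85]
mirror 0.46 [252. 176.  14.  28.] [ 0.613 -0.009  0.119] z95 0.155 [45 77 95]
well0 0.75 [255. 227.  86.  75.] [0.615 0
[... 2248 characters left out ...]
[153 156 154]
cup1 0.76 [391. 224.  23.  26.] [ 0.407 -0.182  0.016] z95 0.05 [90 96 97]
cup1 0.62 [167. 189.  25.  19.] [0.5   0.475 0.02 ] z95 0.05 [100 107 108]
cup1 0.45 [259. 138. 172.  56.] [0.601 0.047 0.047] z95 0.106 [85 82 78]
cup2 0.76 [391. 224.  23.  26.] [ 0.407 -0.182  0.016] z95 0.05 [90 96 97]
cup2 0.62 [167. 189.  25.  19.] [0.5   0.475 0.02 ] z95 0.05 [100 107 108]
cup2 0.45 [259. 138. 172.  56.] [0.601 0.047 0.047] z95 0.106 [85 82 78]
boat 0.65 [414. 245.  63.  16.] [ 0.367 -0.304  0.014] z95 0.024 [28 47 73]
pointer_tip 0.7 [307. 153. 118.  16.] [ 0.604 -0.021  0.106] z95 0.151 [84 95 98]
pointer_tip 0.53 [442. 156.  31.  51.] [ 0.548 -0.312  0.104] z95 0.151 [43 42 38]
```

```bash
python3 - <<'E'
from h import *
a=cv2.imread("pics/scene0.png")[60:410,180:460]; cv2.imwrite("pics/sc.png",cv2.resize(a,None,fx=2,fy=1.7))
a=cv2.imread("pics/scene0.png")[100:360,190:450]; b=cv2.imread("pics/top0.png")[100:300,150:490]
cv2.imwrite("pics/sc.png",cv2.resize(a,(600,600),interpolation=cv2.INTER_CUBIC)); cv2.imwrite("pics/tp.png",cv2.resize(b,(800,470),interpolation=cv2.INTER_CUBIC))
E
```

```text
(no output)
```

View pics/sc.png

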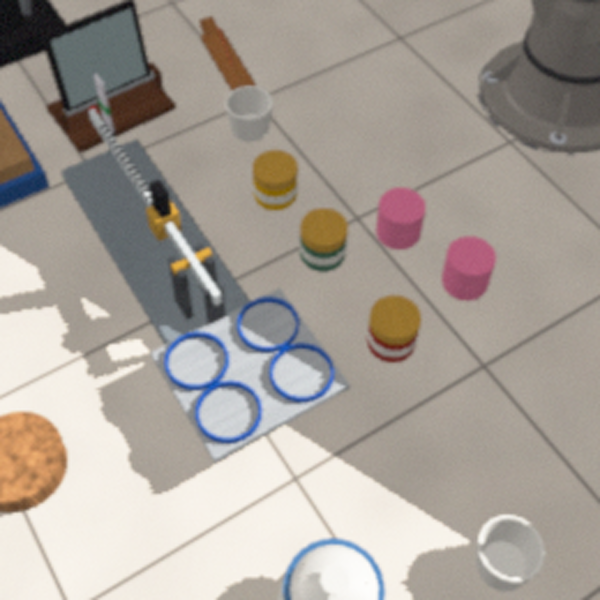

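View pics/tp.png

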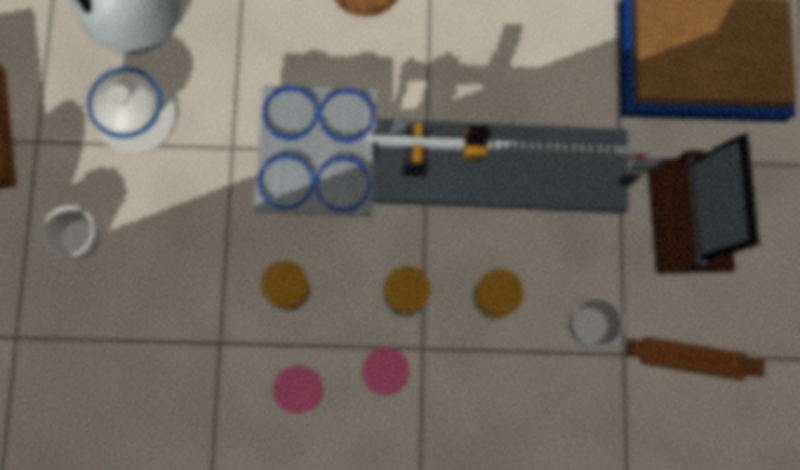

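Picture: yellow canister (scene crop 275,180), green (323,240) and red (393,328) make three; blue is absent. Look-alikes are the two pink cylinders (400,218 and 468,268), which are not meant, plus the cups at (248,112) and (510,550). The rings are at lower left, the poise at (162,210), and the mirror at (100,60) leans back slightly.

```bash
python3 - <<'E'
from h import *
for c in("scene","top"):
    z=np.load(f"{c}0.npz"); im,d,K,T=[z[k] for k in("im","d","K","T")]; w=cloud(d,K,T)
    hsv=cv2.cvtColor(im,cv2.COLOR_BGR2HSV)
    print(c)
    for n,p in dict(yel=(.435,-.05),grn=(.44,.07),red=(.44,.205)).items():
        m=(np.hypot(w[...,0]-p[0],w[...,1]-p[1])<.05)&(w[...,2]>.046)
        q=w[m]; lo=np.percentile(q,3,0);hi=np.percentile(q,97,0); (cc,r)=cv2.minEnclosingCircle(q[:,:2].astype(np.float32)); print(n,np.round(q.mean(0),3),np.round((lo+hi)/2,3),np.round(cc,3),round(r,3),"z",np.round(np.median(q[:,2]),4))
    pan=(w[...,0]>.5)&(w[...,0]<.72)&(w[...,1]>.08)&(w[...,1]<.27)&(w[...,2]>.04)&(w[...,2]<.065)
    b=pan&(hsv[...,0]>105)&(hsv[...,0]<130)&(hsv[...,1]>110)
    q=w[b]; print("blue n",len(q),"mean",np.round(q.mean(0),3)); r=cv2.minAreaRect(q[:,:2].astype(np.float32)); print("ring rect",r)
    r=cv2.minAreaRect(w[pan][:,:2].astype(np.float32)); print("pan rect",r)
    base=(w[...,0]>.5)&(w[...,0]<.72)&(w[...,1]>-.25)&(w[...,1]<.07)&(w[...,2]>.008)&(w[...,2]<.03)
    print("base z",np.nanmedian(w[base][:,2]),cv2.minAreaRect(w[base][:,:2].astype(np.float32)))
    beam=(w[...,0]>.5)&(w[...,0]<.72)&(w[...,1]>-.24)&(w[...,1]<.08)&(w[...,2]>.085)&(w[...,2]<.12)
    for y0 in np.arange(-.24,.08,.02):
        s=w[beam&(w[...,1]>=y0)&(w[...,1]<y0+.02)]
        if len(s): print(round(y0+.01,3),len(s),np.round(np.median(s,0),3))
    po=(w[...,0]>.5)&(w[...,0]<.72)&(w[...,1]>-.1)&(w[...,1]<.06)&(w[...,2]>.125)
    q=w[po]; print("tab",len(q),np.round(q.mean(0),3),np.round(q.max(0),3),np.round(q.min(0),3))
    mi=(w[...,0]>.45)&(w[...,0]<.68)&(w[...,1]>-.42)&(w[...,1]<-.26)&(w[...,2]>.04)
    q=w[mi]; ce=q.mean(0); u,s,v=np.linalg.svd(q-ce); n=v[2]*np.sign(v[2][1]); print("mirror",len(q),np.round(ce,3),"normal",np.round(n,3),"lean",np.arctan2(n[2],np.hypot(n[0],n[1])),"top z",np.percentile(q[:,2],99),np.round(q[q[:,2]>np.percentile(q[:,2],95)].mean(0),3))
E
```

```text
scene
yel [ 0.44  -0.054  0.054] [ 0.441 -0.055  0.052] [ 0.44  -0.057] 0.03 z 0.0539
grn [0.441 0.058 0.053] [0.441 0.057 0.053] [0.439 0.056] 0.03 z 0.0537
red [0.444 0.205 0.054] [0.443 0.204 0.053] [0.443 0.202] 0.03 z 0.0539
blue n 483 mean [0.614 0.173 0.056]
ring rect ((0.6112847328186035, 0.17314043641090393), (0.13806919753551483, 0.1537439376115799), 88.88357543945312)
pan rect ((0.6106748580932617, 0.17010337114334106), (0.1495804339647293, 0.1635187268257141), 89.02986145019531)
base z 0.017703496126603564 ((0.6364640593528748, -0.08792540431022644), (0.3163188099861145, 0.16951662302017212), 89.46939086914062)
-0.23 11 [ 0.589 -0.226  0.103]
-0.21 43 [ 0.598 -0.21   0.103]
-0.19 21 [ 0.609 -0.19   0.104]
-0.17 23 [ 0.608 -0.171  0.105]
-0.15 25 [ 0.609 -0.151  0.106]
-0.13 27 [ 0.608 -0.129  0.105]
-0.11 23 [ 0.61  -0.109  0.106]
-0.09 28 [ 0.61  -0.089  0.106]
-0.07 25 [ 0.608 -0.07   0.107]
-0.05 16 [ 0.611 -0.054  0.106]
-0.03 24 [ 0.622 -0.025  0.115]
-0.01 109 [ 0.613 -0.007  0.108]
0.01 29 [0.61  0.009 0.107]
0.03 46 [0.612 0.034 0.105]
0.05 123 [0.611 0.052 0.104]
[... 891 characters left out ...]
0.585 -0.223  0.101]
-0.21 47 [ 0.601 -0.21   0.103]
-0.19 32 [ 0.603 -0.191  0.104]
-0.17 29 [ 0.602 -0.17   0.105]
-0.15 34 [ 0.603 -0.149  0.104]
-0.13 33 [ 0.603 -0.13   0.104]
-0.11 28 [ 0.604 -0.11   0.105]
-0.09 31 [ 0.604 -0.09   0.105]
-0.07 36 [ 0.604 -0.071  0.105]
-0.05 28 [ 0.604 -0.049  0.106]
-0.03 35 [ 0.596 -0.028  0.111]
-0.01 54 [ 0.598 -0.009  0.111]
0.01 29 [0.605 0.01  0.106]
0.03 49 [0.606 0.035 0.103]
0.05 112 [0.606 0.051 0.104]
0.07 40 [0.605 0.066 0.104]
tab 72 [ 0.605 -0.017  0.148] [ 0.614 -0.007  0.158] [ 0.599 -0.03   0.127]
mirror 1186 [ 0.549 -0.313  0.104] normal [-0.055  0.984  0.172] lean 0.17307582733306864 top z 0.15249853377491238 [ 0.55  -0.323  0.152]
```

Request:
drive_tool --increments "0 0 0 -8.37;0 0 0 -8.37;0 0 0 -8.37;0 0 0 -8.37;0 0 0 -8.37;0 0 0 -8.37;0 0 0 -8.37;0 0 0 -8.37;0 0 0 -8.37;0 0 0 0;0 0 0 0" --grip 0

```text
time: 2.5
ee_pos: [0.1643, -0.6289, 0.2533]
ee_rot: [[0.003, 1.0, 0.0], [1.0, -0.003, -0.0], [-0.0, 0.0, -1.0]]
wrist_force: [0.1, 0.1, -0.4]
finger_gap: 0.0853
finger_force: 0.0
```

Request:
drive_tool --increments "40 25 0 0;40 25 0 0;40 25 0 0;40 25 0 0;40 25 0 0;40 25 0 0;40 25 0 0;40 25 0 0;40 25 0 0;40 25 0 0;40 25 0 0;40 0 0 0;40 0 0 0;40 0 0 0;14 0 0 0;0 0 0 0;0 0 0 0;0 0 0 0;0 0 0 0"

```text
time: 4.4
ee_pos: [0.4396, -0.0566, 0.2532]
ee_rot: [[0.004, 1.0, -0.0], [1.0, -0.004, -0.0], [-0.0, -0.0, -1.0]]
wrist_force: [0.3, -0.7, -0.6]
finger_gap: 0.0857
finger_force: 0.0
```

```bash
cat >> h.py <<'E'
def lids(w,pts):
    for n,p in pts.items():
        m=(np.hypot(w[...,0]-p[0],w[...,1]-p[1])<.045)&(w[...,2]>.046)&(w[...,2]<.07)
        q=w[m]
        if len(q)<20: print(n,"none");continue
        cc,r=cv2.minEnclosingCircle(q[:,:2].astype(np.float32)); print(n,len(q),"mean",np.round(q.mean(0),4),"circ",np.round(cc,4),round(r,4))
E
python3 - <<'E'
from h import *
o=st(); im,d,K,T=shot("wrist"); cv2.imwrite("pics/w1.png",im)
print("cam",np.round(-T[:3,:3].T@T[:3,3],3)); w=cloud(d,K,T)
lids(w,dict(yel=(.438,-.055),grn=(.438,.056)))
im,d,K,T=shot("top"); cv2.imwrite("pics/t1.png",im)
lids(cloud(d,K,T),dict(yel=(.438,-.055),grn=(.438,.056),red=(.44,.203)))
E
```

```text
t 4.4 pos [ 0.4396 -0.0566  0.2532] gap 0.08568210363901275 F [ 0.3 -0.7 -0.6]
[[ 0.004  1.    -0.   ]
 [ 1.    -0.004 -0.   ]
 [-0.    -0.    -1.   ]]
cam [0.44  0.02  0.374]
yel 1999 mean [ 0.4385 -0.0544  0.0548] circ [ 0.4384 -0.0555] 0.0284
grn 2720 mean [0.4388 0.057  0.0549] circ [0.4387 0.0565] 0.0284
yel 300 mean [ 0.4373 -0.0543  0.0536] circ [ 0.4374 -0.0559] 0.0283
grn 317 mean [0.4377 0.0558 0.0537] circ [0.438  0.0558] 0.0284
red 319 mean [0.4397 0.203  0.0535] circ [0.4403 0.2033] 0.0286
```

View pics/w1.png

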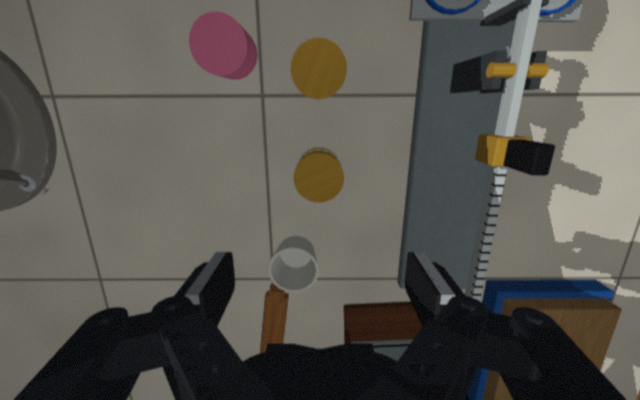

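Wrist view: brass lids at (318,176)=yellow and (318,68)=green line up with the measured positions, and the pink one at (222,45) is clear of the path. Picking yellow.

Request:
drive_tool --increments "1 -1 40 0;0 0 40 0;0 0 40 0;0 0 40 0;0 0 30 0;0 0 20 0;0 0 8 0;0 0 0 0;0 0 0 0;0 0 0 0" --grip 0

```text
time: 5.5
ee_pos: [0.4398, -0.0542, 0.0365]
ee_rot: [[0.001, 1.0, 0.003], [1.0, -0.001, -0.001], [-0.001, 0.003, -1.0]]
wrist_force: [-0.0, 0.0, 0.0]
finger_gap: 0.0854
finger_force: 0.0
```

Request:
drive_tool --increments "0 0 0 0;0 0 0 0;0 0 0 0;0 0 0 0;0 0 0 0;0 0 0 0;0 0 0 0;0 0 0 0;0 0 0 0;0 0 0 0" --grip 255 --squeeze 30

```text
time: 6.5
ee_pos: [0.4391, -0.0541, 0.036]
ee_rot: [[0.0, 1.0, 0.001], [1.0, -0.0, -0.001], [-0.001, 0.001, -1.0]]
wrist_force: [-1.5, -0.3, 5.6]
finger_gap: 0.0553
finger_force: 31.2
```

Request:
drive_tool --increments "0 0 -20 0;0 0 -30 0;0 0 -40 0;0 0 -40 0;0 0 0 0;0 0 0 0"

```text
time: 7.1
ee_pos: [0.4387, -0.0542, 0.1657]
ee_rot: [[0.001, 1.0, 0.001], [1.0, -0.001, -0.001], [-0.001, 0.001, -1.0]]
wrist_force: [-0.2, 0.3, -1.4]
finger_gap: 0.0552
finger_force: 32.7
```

Request:
drive_tool --increments "0 0 -40 0;20 20 -20 0;30 30 0 0;30 40 0 0;30 40 0 0;24 40 0 0;0 0 0 0;0 0 0 0;0 0 0 0;0 0 0 0"

```text
time: 8.1
ee_pos: [0.6075, 0.0786, 0.2247]
ee_rot: [[0.001, 1.0, -0.001], [1.0, -0.001, -0.002], [-0.002, -0.001, -1.0]]
wrist_force: [0.3, -0.4, -1.2]
finger_gap: 0.0554
finger_force: 33.1
```

```bash
python3 - <<'E'
from h import *
from scipy.optimize import least_squares
o=st(); im,d,K,T=shot("wrist"); cv2.imwrite("pics/w2.png",im); w=cloud(d,K,T); hsv=cv2.cvtColor(im,cv2.COLOR_BGR2HSV)
# intersect rays of blue pixels with ring-top plane z=.057
v,u=np.where((hsv[...,0]>105)&(hsv[...,0]<130)&(hsv[...,1]>120)&(w[...,2]>.05)&(w[...,2]<.065))
q=w[v,u][:,:2]; zz=w[v,u][:,2]; print(len(q),"z",np.percentile(zz,[5,50,95]),q.min(0),q.max(0))
q=q[zz>.054]
def C(p):
    cx,cy,a=p; s=np.array([[i*.044,j*.035] for i in(-1,1) for j in(-1,1)]); R=np.array([[np.cos(a),-np.sin(a)],[np.sin(a),np.cos(a)]]); return s@R.T+[cx,cy]
f=lambda p: np.min(np.abs(np.linalg.norm(q[:,None]-C(p)[None],axis=2)-.0325),1)
r=least_squares(f,[.61,.173,-.017],loss="soft_l1",f_scale=.002); print(np.round(r.x,4),"res",np.median(f(r.x))); print(np.round(C(r.x),4))
E
```

```text
t 8.1 pos [0.6075 0.0786 0.2247] gap 0.055385169450913645 F [ 0.3 -0.4 -1.2]
[[ 0.001  1.    -0.001]
 [ 1.    -0.001 -0.002]
 [-0.002 -0.001 -1.   ]]
3488 z [0.05419449 0.05872259 0.06016095] [0.53248764 0.10246361] [0.68939326 0.24103323]
[ 0.6103  0.1721 -0.0119] res 0.0008087585521564002
[[0.5659 0.1376]
 [0.5667 0.2076]
 [0.6539 0.1366]
 [0.6547 0.2066]]
```

View pics/w2.png

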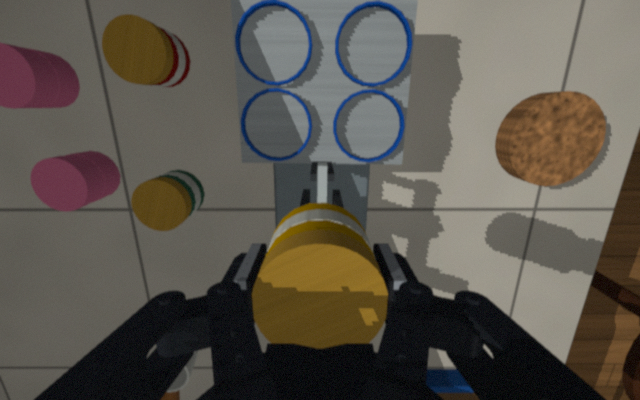

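Wrist view: the four rings are at (273,43), (373,43), (277,125), (368,125), fitting the 88×70 layout. The yellow canister is held upright between the fingers at (320,280). Moving over the far-left ring.

Request:
drive_tool --increments "40 15 0 0;40 16 0 0;40 16 0 0;9 0 0 0;0 0 30 0;0 0 30 0;0 0 20 0;0 0 20 0;0 0 10 0;0 0 0 0;0 0 0 0;0 0 0 0;0 0 0 0"

```text
time: 9.45
ee_pos: [0.6563, 0.2093, 0.1166]
ee_rot: [[0.0, 1.0, 0.002], [1.0, -0.0, 0.001], [0.001, 0.002, -1.0]]
wrist_force: [0.2, -0.5, -1.1]
finger_gap: 0.0553
finger_force: 33.1
```

Request:
drive_tool --increments "-1 -2 0 0;0 0 8 0;0 0 8 0;0 0 7 0;0 0 5 0;0 0 0 0;0 0 0 0;0 0 0 0"

```text
time: 10.25
ee_pos: [0.6538, 0.2082, 0.0875]
ee_rot: [[0.0, 1.0, 0.0], [1.0, -0.0, 0.0], [0.0, 0.0, -1.0]]
wrist_force: [0.1, -0.1, -1.0]
finger_gap: 0.0555
finger_force: 33.2
```

Request:
drive_tool --increments "0 0 2 0;0 0 2 0;0 0 0 0;0 0 0 0"

```text
time: 10.65
ee_pos: [0.6537, 0.208, 0.0833]
ee_rot: [[0.0, 1.0, 0.0], [1.0, -0.0, -0.0], [-0.0, 0.0, -1.0]]
wrist_force: [0.8, 0.9, -0.7]
finger_gap: 0.0552
finger_force: 33.3
```

Request:
drive_tool --increments "0 0 0 0;0 0 0 0;0 0 0 0;0 0 0 0;0 0 0 0;0 0 0 0;0 0 -10 0;0 0 -20 0;0 0 -30 0;0 0 -40 0;0 0 -20 0;0 0 0 0;0 0 0 0" --grip 40

```text
time: 11.95
ee_pos: [0.6536, 0.208, 0.2038]
ee_rot: [[0.0, 1.0, 0.001], [1.0, -0.0, -0.0], [-0.0, 0.001, -1.0]]
wrist_force: [0.2, -0.5, -0.4]
finger_gap: 0.072
finger_force: 0.0
```

Request:
drive_tool --increments "-15 -30 0 0;-20 -40 0 0;-30 -40 0 0;-30 -40 0 0;-30 -40 0 0;-28 -25 0 0;0 0 0 0;0 0 0 0;0 0 0 0;0 0 0 0" --grip 0

```text
time: 12.95
ee_pos: [0.4393, 0.0563, 0.2031]
ee_rot: [[-0.002, 1.0, -0.0], [1.0, 0.002, 0.001], [0.001, -0.0, -1.0]]
wrist_force: [0.2, -0.0, 1.1]
finger_gap: 0.0852
finger_force: 0.0
```

```bash
python3 - <<'E'
from h import *
o=st(); im,d,K,T=shot("wrist"); cv2.imwrite("pics/w3.png",im)
lids(cloud(d,K,T),dict(grn=(.438,.056)))
im,d,K,T=shot("top"); w=cloud(d,K,T)
lids(w,dict(grn=(.438,.056),red=(.44,.203)))
m=(np.hypot(w[...,0]-.6547,w[...,1]-.2066)<.045)&(w[...,2]>.08); q=w[m]; print("placed",len(q),np.round(q.mean(0),4),np.round(cv2.minEnclosingCircle(q[:,:2].astype(np.float32))[0],4))
E
```

```text
t 12.95 pos [0.4393 0.0563 0.2031] gap 0.08515077472504091 F [ 0.2 -0.   1.1]
[[-0.002  1.    -0.   ]
 [ 1.     0.002  0.001]
 [ 0.001 -0.    -1.   ]]
grn 2734 mean [0.4389 0.0577 0.0548] circ [0.4389 0.0566] 0.0286
grn 30 mean [0.4285 0.0771 0.0532] circ [0.4288 0.0761] 0.0164
red 321 mean [0.4398 0.2027 0.0535] circ [0.4402 0.203 ] 0.0286
placed 335 [0.6504 0.2051 0.0976] [0.6529 0.2067]
```

Request:
drive_tool --increments "0 0 40 0;0 0 40 0;0 0 40 0;0 0 25 0;0 0 15 0;0 0 8 0;0 0 0 0;0 0 0 0;0 0 0 0"

```text
time: 13.95
ee_pos: [0.4396, 0.0553, 0.0362]
ee_rot: [[0.0, 1.0, 0.002], [1.0, -0.0, -0.0], [-0.0, 0.002, -1.0]]
wrist_force: [0.7, -0.5, 0.4]
finger_gap: 0.0856
finger_force: 0.0
```

Request:
drive_tool --increments "0 0 0 0;0 0 0 0;0 0 0 0;0 0 0 0;0 0 0 0;0 0 0 0;0 0 0 0;0 0 0 0;0 0 0 0;0 0 0 0" --grip 255 --squeeze 30

```text
time: 14.95
ee_pos: [0.439, 0.055, 0.0359]
ee_rot: [[0.0, 1.0, 0.001], [1.0, -0.0, -0.001], [-0.001, 0.001, -1.0]]
wrist_force: [-1.4, 0.4, 5.6]
finger_gap: 0.0551
finger_force: 31.2
```

Request:
drive_tool --increments "0 0 -20 0;0 0 -30 0;0 0 -40 0;0 0 -40 0;0 0 -40 0;15 35 0 0;15 35 0 0;15 35 0 0;15 40 0 0;20 40 0 0;0 30 0 0;0 0 0 0;0 0 0 0;0 0 0 0;0 0 0 0"

```text
time: 16.45
ee_pos: [0.6526, 0.1348, 0.2055]
ee_rot: [[-0.0, 1.0, -0.0], [1.0, 0.0, -0.001], [-0.001, -0.0, -1.0]]
wrist_force: [0.3, -0.3, -1.7]
finger_gap: 0.0554
finger_force: 32.7
```

Request:
drive_tool --increments "0 1 20 0;0 0 30 0;0 0 30 0;0 0 20 0;0 0 8 0;0 0 6 0;0 0 5 0;0 0 2 0;0 0 0 0;0 0 0 0;0 0 0 0"

```text
time: 17.55
ee_pos: [0.655, 0.1352, 0.0849]
ee_rot: [[0.0, 1.0, 0.001], [1.0, -0.0, 0.0], [0.0, 0.001, -1.0]]
wrist_force: [-0.3, -0.6, -0.5]
finger_gap: 0.0552
finger_force: 32.7
```

Request:
drive_tool --increments "0 -1 1 0;0 0 2 0;0 0 0 0;0 0 0 0"

```text
time: 17.95
ee_pos: [0.6535, 0.135, 0.0811]
ee_rot: [[0.0, 1.0, -0.0], [1.0, -0.0, -0.0], [-0.0, -0.0, -1.0]]
wrist_force: [-0.7, -0.6, -1.8]
finger_gap: 0.0555
finger_force: 32.8
```

Request:
drive_tool --increments "0 0 0 0;0 0 0 0;0 0 0 0;0 0 0 0;0 0 0 0;0 0 0 0;0 0 -10 0;0 0 -20 0;0 0 -30 0;0 0 -40 0;0 0 -20 0;0 -20 0 0;0 -40 0 0;18 -40 0 0;30 -40 0 0;20 -40 0 0;0 -34 0 0;0 0 0 0;0 0 0 0;0 0 0 0" --grip 40

```text
time: 19.95
ee_pos: [0.441, 0.2028, 0.2019]
ee_rot: [[0.002, 1.0, 0.002], [1.0, -0.002, 0.0], [0.0, 0.002, -1.0]]
wrist_force: [0.2, 0.0, 0.2]
finger_gap: 0.0717
finger_force: 0.0
```

```bash
python3 - <<'E'
from h import *
o=st(); im,d,K,T=shot("wrist"); cv2.imwrite("pics/w4.png",im)
w=cloud(d,K,T); lids(w,dict(red=(.44,.203)))
im,d,K,T=shot("top"); w=cloud(d,K,T)
lids(w,dict(red=(.44,.203)))
for p in((.6547,.2066),(.6539,.1366)):
  m=(np.hypot(w[...,0]-p[0],w[...,1]-p[1])<.034)&(w[...,2]>.085); q=w[m]; print("placed",len(q),np.round(q.mean(0),4),np.round(cv2.minEnclosingCircle(q[:,:2].astype(np.float32))[0],4))
E
```

```text
t 19.95 pos [0.441  0.2028 0.2019] gap 0.07173736372041259 F [0.2 0.  0.2]
[[ 0.002  1.     0.002]
 [ 1.    -0.002  0.   ]
 [ 0.     0.002 -1.   ]]
red 2751 mean [0.4413 0.2051 0.0548] circ [0.4413 0.2037] 0.0287
red none
placed 330 [0.6509 0.2054 0.0978] [0.6529 0.2054]
placed 324 [0.6507 0.1354 0.0979] [0.6521 0.1355]
```

Request:
drive_tool --increments "0 0 0 0;0 0 0 0;0 0 40 0;0 0 40 0;0 0 40 0;0 0 25 0;0 0 14 0;0 0 7 0;0 0 0 0;0 0 0 0;0 0 0 0" --grip 0

```text
time: 21.15
ee_pos: [0.4407, 0.2035, 0.0365]
ee_rot: [[0.0, 1.0, 0.003], [1.0, -0.0, 0.001], [0.001, 0.003, -1.0]]
wrist_force: [0.3, -0.6, -0.6]
finger_gap: 0.0855
finger_force: 0.0
```

Request:
drive_tool --increments "0 0 0 0;0 0 0 0;0 0 0 0;0 0 0 0;0 0 0 0;0 0 0 0;0 0 0 0;0 0 0 0;0 0 0 0;0 0 0 0" --grip 255 --squeeze 30

```text
time: 22.15
ee_pos: [0.4402, 0.2031, 0.036]
ee_rot: [[0.0, 1.0, 0.001], [1.0, -0.0, -0.0], [-0.0, 0.001, -1.0]]
wrist_force: [-1.0, -0.2, 5.8]
finger_gap: 0.0553
finger_force: 31.2
```

Request:
drive_tool --increments "0 0 -20 0;0 0 -30 0;0 0 -40 0;0 0 -40 0;0 0 -40 0;0 30 0 0;0 40 0 0;2 40 0 0;0 16 0 0;0 0 0 0;0 0 0 0;0 0 0 0;0 0 0 0"

```text
time: 23.45
ee_pos: [0.5645, 0.2053, 0.2054]
ee_rot: [[-0.001, 1.0, -0.0], [1.0, 0.001, -0.001], [-0.001, -0.0, -1.0]]
wrist_force: [-0.8, 0.5, -1.3]
finger_gap: 0.0551
finger_force: 32.6
```

Request:
drive_tool --increments "1 1 20 0;0 0 30 0;0 0 30 0;0 0 20 0;0 0 8 0;0 0 6 0;0 0 5 0;0 0 3 0;0 0 0 0;0 0 2 0;0 0 0 0;0 0 0 0"

```text
time: 24.65
ee_pos: [0.5668, 0.2061, 0.0815]
ee_rot: [[0.0, 1.0, 0.0], [1.0, -0.0, -0.0], [-0.0, 0.0, -1.0]]
wrist_force: [-0.3, 0.2, -1.5]
finger_gap: 0.0553
finger_force: 32.6
```

Request:
drive_tool --increments "0 0 0 0;0 0 0 0;0 0 0 0;0 0 0 0;0 0 0 0;0 0 0 0;0 0 -10 0;0 0 -20 0;0 0 -30 0;0 0 -40 0;0 0 -20 0;-30 0 0 0;-40 0 0 0;-40 20 0 0;-40 20 0 0;-20 0 0 0;0 0 0 0;0 0 0 0" --grip 40

```text
time: 26.45
ee_pos: [0.6065, 0.0366, 0.2018]
ee_rot: [[0.0, 1.0, 0.0], [1.0, -0.0, 0.001], [0.001, 0.0, -1.0]]
wrist_force: [0.9, 0.5, 0.3]
finger_gap: 0.0724
finger_force: 0.0
```

```bash
cat >> h.py <<'E'
def beam(w,x0=.6103):
    m=(np.abs(w[...,0]-.606)<.02)&(w[...,1]>-.2)&(w[...,1]<.03)&(w[...,2]>.085)&(w[...,2]<.2)
    q=w[m]; tab=q[:0]
    # beam bar: per-slice median of low points
    L=[]
    for y0 in np.arange(-.2,.03,.01):
        s=q[(q[:,1]>=y0)&(q[:,1]<y0+.01)]
        if len(s)>5: L.append([y0+.005,np.median(s[:,2]),s[:,2].max()])
    return np.array(L)
E
python3 - <<'E'
from h import *
o=st()
for c in("wrist","top","scene"):
  im,d,K,T=shot(c); w=cloud(d,K,T); cv2.imwrite(f"pics/{c}5.png",im); print(c)
  for p in((.6547,.2066),(.6539,.1366),(.5667,.2076)):
    m=(np.hypot(w[...,0]-p[0],w[...,1]-p[1])<.034)&(w[...,2]>.085)&(w[...,2]<.115); q=w[m]
    if len(q)>50: print("placed",len(q),np.round(q.mean(0),4),np.round(cv2.minEnclosingCircle(q[:,:2].astype(np.float32))[0],4))
  if c!="wrist": print(np.round(beam(w),3).tolist())
im=cv2.imread("pics/scene5.png")[120:320,200:360]; cv2.imwrite("pics/s5c.png",cv2.resize(im,(480,600),interpolation=cv2.INTER_CUBIC))
E
```

```text
t 26.45 pos [0.6065 0.0366 0.2018] gap 0.07240597873158143 F [0.9 0.5 0.3]
[[ 0.     1.     0.   ]
 [ 1.    -0.     0.001]
 [ 0.001  0.    -1.   ]]
wrist
placed 358 [0.6518 0.1796 0.0943] [0.6528 0.1837]
placed 5611 [0.653  0.1371 0.0997] [0.6534 0.1366]
placed 343 [0.568  0.1797 0.0938] [0.5665 0.1841]
top
placed 327 [0.651  0.2054 0.0978] [0.6522 0.2066]
placed 324 [0.6508 0.1355 0.0978] [0.6516 0.1355]
placed 334 [0.5644 0.2057 0.0977] [0.5658 0.2057]
[[-0.035, 0.114, 0.117], [-0.025, 0.125, 0.164], [-0.015, 0.133, 0.165], [-0.005, 0.142, 0.162], [0.005, 0.11, 0.115]]
scene
placed 498 [0.6554 0.2088 0.0981] [0.6545 0.2053]
placed 451 [0.6551 0.1388 0.0981] [0.6546 0.1359]
placed 459 [0.5693 0.2089 0.0981] [0.5668 0.2065]
[[-0.195, 0.132, 0.134], [-0.185, 0.131, 0.135], [-0.175, 0.13, 0.133], [-0.165, 0.129, 0.132], [-0.155, 0.128, 0.132], [-0.145, 0.128, 0.13], [-0.135, 0.126, 0.13], [-0.125, 0.125, 0.128], [-0.025, 0.129, 0.144], [-0.015, 0.131, 0.164], [-0.005, 0.123, 0.164], [0.005, 0.111, 0.115], [0.015, 0.111, 0.115], [0.025, 0.109, 0.112]]
```

View pics/s5c.png

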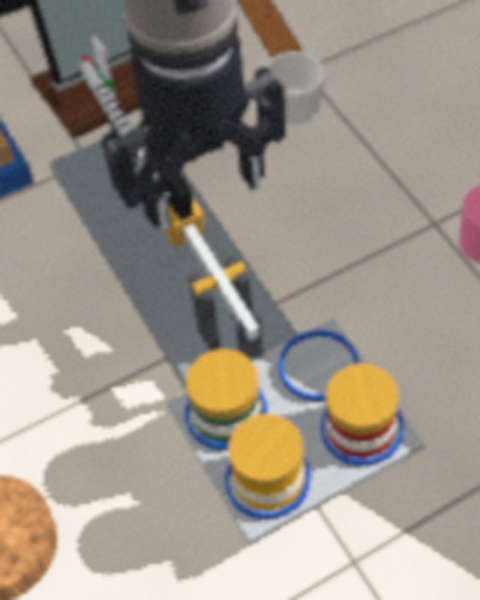

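Picture: yellow, green and red stand inside their rings at (265,460), (222,395) and (362,410), and the pointer end is high. Now pushing the poise outward with closed fingers.

Request:
drive_tool --increments "0 0 0 0;0 0 0 0;0 0 0 0;0 0 0 0;0 0 0 0;0 0 0 0;0 0 0 0;0 0 0 0;0 0 20 0;0 0 22 0;0 0 0 0;0 0 0 0;0 0 0 0" --grip 255

```text
time: 27.9
ee_pos: [0.6074, 0.0364, 0.1605]
ee_rot: [[0.0, 1.0, 0.002], [1.0, -0.0, 0.0], [0.0, 0.002, -1.0]]
wrist_force: [-0.3, 0.4, 0.4]
finger_gap: -0.0002
finger_force: 0.0
```

Request:
drive_tool --increments "-8 0 0 0;-8 0 0 0;-6 0 0 0;-6 0 0 0;-6 0 0 0;-6 0 0 0;-6 0 0 0;-6 0 0 0;-6 0 0 0;-6 0 0 0;-6 0 0 0;-6 0 0 0;-6 0 0 0;-6 0 0 0;-6 0 0 0;-6 0 0 0;-6 0 0 0;0 0 0 0;0 0 0 0"

```text
time: 29.8
ee_pos: [0.607, -0.0707, 0.1595]
ee_rot: [[0.001, 1.0, 0.001], [1.0, -0.001, -0.001], [-0.001, 0.001, -1.0]]
wrist_force: [-1.2, 0.9, -0.7]
finger_gap: 0.0001
finger_force: 0.0
```

Request:
drive_tool --increments "15 0 0 0;0 0 -25 0;0 -40 -25 0;0 -40 0 0;0 -40 0 0;0 -30 0 0;0 0 0 0;0 0 0 0;0 0 0 0;0 0 0 0;0 0 0 0;0 0 0 0;0 0 0 0;0 0 0 0;0 0 0 0;0 0 0 0;0 0 0 0;0 0 0 0;0 0 0 0;0 0 0 0"

```text
time: 31.8
ee_pos: [0.4566, -0.055, 0.2093]
ee_rot: [[0.0, 1.0, 0.0], [1.0, -0.0, -0.0], [-0.0, 0.0, -1.0]]
wrist_force: [-0.0, -0.1, 1.0]
finger_gap: -0.0
finger_force: 0.0
```

```bash
cat >> h.py <<'E'
def tilt():
  for c in("scene","top"):
    im,d,K,T=shot(c); w=cloud(d,K,T)
    m=(np.abs(w[...,0]-.606)<.014)&(w[...,1]>-.205)&(w[...,1]<.09)&(w[...,2]>.085)&(w[...,2]<.145)
    q=w[m]; tb=w[(np.abs(w[...,0]-.606)<.016)&(w[...,1]>-.22)&(w[...,1]<.03)&(w[...,2]>.14)&(w[...,2]<.18)]
    L=beam(w); 
    tc=(tb[:,1].min()+tb[:,1].max())/2 if len(tb) else None
    s=L[(L[:,0]>-.2)&(np.abs(L[:,0]-(tc or 0))>.03)]
    z0=None
    p=np.polyfit(s[:,0],s[:,1],1); keep=np.abs(np.polyval(p,s[:,0])-s[:,1])<.004; p=np.polyfit(s[keep,0],s[keep,1],1)
    print(c,"slope->tilt",round(-p[0],4),"n",keep.sum(),"z@-.19",round(np.polyval(p,-.19),4),"tab y",tc,"tabtop",tb[:,2].max() if len(tb) else None)
    cv2.imwrite(f"pics/{c}_last.png",im)
E
python3 - <<'E'
from h import *
st(); tilt()
for c in("scene","top"):
    z=np.load(f"{c}0.npz"); L=beam(cloud(z["d"],z["K"],z["T"])); print(c,"start",np.round(L[:,:2],3).tolist())
E
```

```text
t 31.8 pos [ 0.4566 -0.055   0.2093] gap -4.2094650797441464e-05 F [-0.  -0.1  1. ]
[[ 0.  1.  0.]
 [ 1. -0. -0.]
 [-0.  0. -1.]]
scene slope->tilt -0.0073 n 10 z@-.19 0.1047 tab y -0.14623342988081428 tabtop 0.1548060519742386
top slope->tilt -0.0159 n 10 z@-.19 0.1023 tab y -0.10524947761711402 tabtop 0.15415284976967922
scene start [[-0.195, 0.106], [-0.185, 0.104], [-0.175, 0.105], [-0.165, 0.105], [-0.155, 0.106], [-0.145, 0.105], [-0.135, 0.106], [-0.125, 0.105], [-0.115, 0.106], [-0.105, 0.107], [-0.095, 0.106], [-0.085, 0.106], [-0.075, 0.106], [-0.065, 0.107], [-0.055, 0.106], [-0.025, 0.129], [-0.015, 0.124], [-0.005, 0.113], [0.005, 0.107], [0.015, 0.107], [0.025, 0.106]]
top start [[-0.195, 0.104], [-0.185, 0.103], [-0.175, 0.105], [-0.165, 0.104], [-0.155, 0.104], [-0.145, 0.105], [-0.135, 0.103], [-0.125, 0.105], [-0.115, 0.105], [-0.105, 0.105], [-0.095, 0.105], [-0.085, 0.105], [-0.075, 0.104], [-0.065, 0.105], [-0.055, 0.106], [-0.045, 0.106], [-0.035, 0.108], [-0.025, 0.132], [-0.015, 0.137], [-0.005, 0.113], [0.005, 0.106], [0.015, 0.105], [0.025, 0.106]]
```

Request:
drive_tool --increments "0 0 -41 0;-30 30 0 0;-40 40 0 0;-40 40 0 0;-32 40 0 0;0 0 0 0;0 0 0 0;0 0 0 0;0 0 0 0;0 0 0 0"

```text
time: 32.9
ee_pos: [0.5959, -0.186, 0.251]
ee_rot: [[-0.001, 1.0, 0.001], [1.0, 0.001, -0.001], [-0.001, 0.001, -1.0]]
wrist_force: [0.1, -0.1, -0.0]
finger_gap: -0.0003
finger_force: 0.0
```

```bash
cat >> h.py <<'E'
def wt(name):
    im,d,K,T=shot("wrist"); cv2.imwrite(f"pics/{name}.png",im); w=cloud(d,K,T)
    b=w[(w[...,0]>.57)&(w[...,0]<.64)&(w[...,1]>-.16)&(w[...,1]<.03)&(w[...,2]>.008)&(w[...,2]<.028)]
    pb=np.polyfit(b[:,1],b[:,2],1); print("base slope",round(pb[0],4),"z",np.median(b[:,2]),len(b))
    tb=w[(np.abs(w[...,0]-.607)<.016)&(w[...,1]>-.22)&(w[...,1]<.03)&(w[...,2]>.145)&(w[...,2]<.18)]
    tc=(np.percentile(tb[:,1],2)+np.percentile(tb[:,1],98))/2; print("tab",np.round(np.percentile(tb,[2,98],axis=0),4).tolist(),tc)
    xb=.607+.0119*(w[...,1]+.1)
    m=(np.abs(w[...,0]-xb)<.012)&(w[...,1]>-.21)&(w[...,1]<.03)&(np.abs(w[...,1]-tc)>.025)&(w[...,2]>.085)&(w[...,2]<.135)
    q=w[m]; p=np.polyfit(q[:,1],q[:,2],1)
    for _ in range(5):
        r=q[:,2]-np.polyval(p,q[:,1]); k=np.abs(r)<.003; p=np.polyfit(q[k,1],q[k,2],1)
    print("beam n",k.sum(),"range",np.round([q[k,1].min(),q[k,1].max()],3),"slope",round(p[0],4),"tilt est",round(-(p[0]-pb[0]),4),"z at pivot",np.polyval(p,.044))
    return im,w,K,T
E
python3 - <<'E'
from h import *
st(); wt("w6")
E
```

```text
t 32.9 pos [ 0.5959 -0.186   0.251 ] gap -0.0003221247901992384 F [ 0.1 -0.1 -0. ]
[[-0.001  1.     0.001]
 [ 1.     0.001 -0.001]
 [-0.001  0.001 -1.   ]]
base slope 0.0008 z 0.018633746569114082 7046
tab [[0.5998, -0.1092, 0.1504], [0.6135, -0.0862, 0.1542]] -0.09771623429375176
beam n 1412 range [-0.21 -0.03] slope 0.0204 tilt est -0.0195 z at pivot 0.10886960949626241
```

View pics/w6.png

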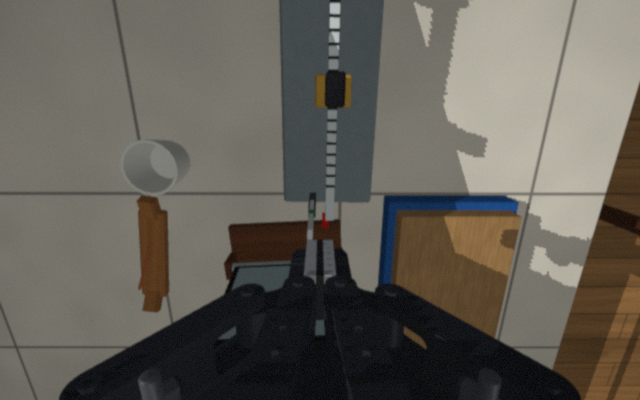

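Wrist view: poise tab at (335,90), red tip at (325,220), reading plate at (312,205), beam slightly pointer-low (about -0.02). I'll nudge the poise inward about 3–4 mm from the pointer side.

Request:
drive_tool --increments "20 11 0 0;26 0 0 0;0 0 40 0;0 0 40 0;0 0 11 0;0 0 0 0;0 0 0 0;0 0 0 0"

```text
time: 33.75
ee_pos: [0.6089, -0.141, 0.1617]
ee_rot: [[0.0, 1.0, 0.004], [1.0, -0.0, -0.001], [-0.001, 0.004, -1.0]]
wrist_force: [0.2, -0.0, 0.4]
finger_gap: 0.0001
finger_force: 0.0
```

Request:
drive_tool --increments "5 0 0 0;5 0 0 0;4 0 0 0;3 0 0 0;2 0 0 0;2 0 0 0;2 0 0 0;0 0 0 0;0 0 0 0;0 0 0 0"

```text
time: 34.75
ee_pos: [0.6074, -0.1181, 0.1592]
ee_rot: [[0.0, 1.0, 0.0], [1.0, -0.0, -0.0], [-0.0, 0.0, -1.0]]
wrist_force: [0.2, -1.3, 0.4]
finger_gap: -0.0002
finger_force: 0.5
```

```bash
python3 - <<'E'
from h import *
st(); im,d,K,T=shot("wrist"); w=cloud(d,K,T); tb=w[(np.abs(w[...,0]-.607)<.016)&(w[...,1]>-.12)&(w[...,1]<.03)&(w[...,2]>.145)&(w[...,2]<.17)]; print(len(tb),np.percentile(tb,[2,98],axis=0) if len(tb) else 0)
E
```

```text
t 34.75 pos [ 0.6074 -0.1181  0.1592] gap -0.00015470422652199105 F [ 0.2 -1.3  0.4]
[[ 0.  1.  0.]
 [ 1. -0. -0.]
 [-0.  0. -1.]]
2783 [[ 0.594872   -0.11142599  0.14667839]
 [ 0.61981694 -0.08286719  0.16891103]]
```

Request:
drive_tool --increments "-10 0 0 0;-12 0 0 0;0 0 -40 0;0 0 -40 0;-30 -11 -11 0;-16 0 0 0;0 0 0 0;0 0 0 0;0 0 0 0;0 0 0 0;0 0 0 0;0 0 0 0;0 0 0 0;0 0 0 0;0 0 0 0;0 0 0 0;0 0 0 0;0 0 0 0;0 0 0 0;0 0 0 0"

```text
time: 36.8
ee_pos: [0.5963, -0.1859, 0.2503]
ee_rot: [[0.0, 1.0, -0.0], [1.0, -0.0, -0.0], [-0.0, -0.0, -1.0]]
wrist_force: [-0.1, 0.2, 0.2]
finger_gap: 0.0001
finger_force: 0.0
```

```bash
python3 - <<'E'
from h import *
st(); im,w,K,T=wt("w7")
a=im[150:270,270:370]; cv2.imwrite("pics/w7c.png",cv2.resize(a,None,fx=5,fy=5,interpolation=cv2.INTER_CUBIC))
hsv=cv2.cvtColor(im,cv2.COLOR_BGR2HSV); R=((hsv[...,0]<8)|(hsv[...,0]>172))&(hsv[...,1]>140)&(w[...,2]>.06); R[:150]=0;R[270:]=0
q=w[R]; print("red",len(q),np.round(np.median(q,0),4))
G=(hsv[...,0]>45)&(hsv[...,0]<85)&(hsv[...,1]>70)&(w[...,2]>.06); q=w[G]; print("green",len(q),np.round(np.percentile(q,[5,50,95],axis=0),4))
tilt()
E
```

```text
t 36.8 pos [ 0.5963 -0.1859  0.2503] gap 0.00010798205152489981 F [-0.1  0.2  0.2]
[[ 0.  1. -0.]
 [ 1. -0. -0.]
 [-0. -0. -1.]]
base slope 0.0005 z 0.018633464849213993 7020
tab [[0.6001, -0.1057, 0.1529], [0.6134, -0.0826, 0.1564]] -0.09413925962169654
beam n 1446 range [-0.21 -0.03] slope 0.0055 tilt est -0.005 z at pivot 0.10888991193797357
red 53 [ 0.6009 -0.221   0.1024]
green 809 [[ 0.5555 -0.1938  0.2625]
 [ 0.6105 -0.1748  0.3089]
 [ 0.6496 -0.1668  0.3219]]
scene slope->tilt 0.0015 n 11 z@-.19 0.1069 tab y -0.14584819689237932 tabtop 0.15772907629619712
top slope->tilt -0.0043 n 17 z@-.19 0.1052 tab y -0.09352206295419968 tabtop 0.1574564307376832
```

Beam is level. Now the mirror: descend in front of the glass at (.549,-.28).

Request:
drive_tool --increments "-30 -20 0 0;-32 -27 0 0;-32 0 0 0;0 0 40 0;0 0 40 0;0 0 30 0;0 0 18 0;0 0 0 0;0 0 0 0;0 0 0 0"

```text
time: 37.95
ee_pos: [0.5505, -0.2802, 0.124]
ee_rot: [[0.0, 1.0, 0.003], [1.0, -0.0, -0.001], [-0.001, 0.003, -1.0]]
wrist_force: [-0.6, -0.7, 0.6]
finger_gap: -0.0
finger_force: 0.0
```

Request:
drive_tool --increments "-8 0 0 0;-6 0 0 0;-6 0 0 0;-6 0 0 0;-6 0 0 0;-6 0 0 0;-6 0 0 0;-6 0 0 0;-6 0 0 0;-6 0 0 0;-6 0 0 0;-6 0 0 0;0 0 0 0;0 0 0 0;0 0 0 0"

```text
time: 39.45
ee_pos: [0.5492, -0.3549, 0.1225]
ee_rot: [[0.001, 1.0, 0.0], [1.0, -0.001, -0.002], [-0.002, 0.0, -1.0]]
wrist_force: [0.0, 0.9, 0.5]
finger_gap: -0.0001
finger_force: 0.0
```

Back off, rise and look.

Request:
drive_tool --increments "15 0 0 0;15 0 0 0;0 0 -30 0;0 0 -40 0;0 0 -40 0;0 -40 0 0;0 -40 0 0;0 -40 0 0;0 0 0 0;0 0 0 0;0 0 0 0"

```text
time: 40.55
ee_pos: [0.4308, -0.3226, 0.2327]
ee_rot: [[-0.002, 1.0, 0.002], [1.0, 0.002, -0.0], [-0.0, 0.002, -1.0]]
wrist_force: [0.3, -0.2, 0.1]
finger_gap: 0.0001
finger_force: 0.0
```

```bash
cat >> h.py <<'E'
def mirror():
  for c in("scene","top"):
    im,d,K,T=shot(c); w=cloud(d,K,T)
    q=w[(w[...,0]>.495)&(w[...,0]<.61)&(w[...,1]>-.42)&(w[...,1]<-.285)&(w[...,2]>.05)&(w[...,2]<.16)]
    for _ in range(4):
        ce=q.mean(0); v=np.linalg.svd(q-ce,full_matrices=False)[2]; n=v[2]*np.sign(v[2][1]); q=q[np.abs((q-ce)@n)<.006]
    print(c,"mirror",len(q),np.round(ce,3),"n",np.round(n,3),"lean",round(np.arctan2(n[2],np.hypot(n[0],n[1])),3),"topz",q[:,2].max())
    cv2.imwrite(f"pics/{c}_m.png",im)
E
python3 - <<'E'
from h import *
st(); mirror(); tilt()
E
```

```text
t 40.55 pos [ 0.4308 -0.3226  0.2327] gap 6.508544824453612e-05 F [ 0.3 -0.2  0.1]
[[-0.002  1.     0.002]
 [ 1.     0.002 -0.   ]
 [-0.     0.002 -1.   ]]
scene mirror 1169 [ 0.554 -0.352  0.087] n [-0.033  0.719  0.694] lean 0.767 topz 0.12331821849701592
top mirror 1425 [ 0.553 -0.352  0.088] n [-0.037  0.72   0.693] lean 0.766 topz 0.12508614810113125
scene slope->tilt -0.0049 n 17 z@-.19 0.106 tab y -0.09407351830061683 tabtop 0.15625726505294754
top slope->tilt -0.0042 n 17 z@-.19 0.1052 tab y -0.09363926677911102 tabtop 0.15646802599563472
```

```bash
python3 - <<'E'
from h import *
im,d,K,T=shot("top"); w=cloud(d,K,T)
for p in((.6547,.2066),(.6539,.1366),(.5667,.2076)):
    q=w[(np.hypot(w[...,0]-p[0],w[...,1]-p[1])<.034)&(w[...,2]>.085)&(w[...,2]<.115)]
    print(len(q),np.round(cv2.minEnclosingCircle(q[:,:2].astype(np.float32))[0],4),np.median(q[:,2]))
im=cv2.imread("pics/scene_m.png")[90:350,190:450]; cv2.imwrite("pics/fin.png",cv2.resize(im,(600,600),interpolation=cv2.INTER_CUBIC))
E
```

```text
344 [0.6526 0.2064] 0.10342526811326705
339 [0.6519 0.1369] 0.10360093773013476
343 [0.5653 0.2066] 0.10373865266330089
```

View pics/fin.png

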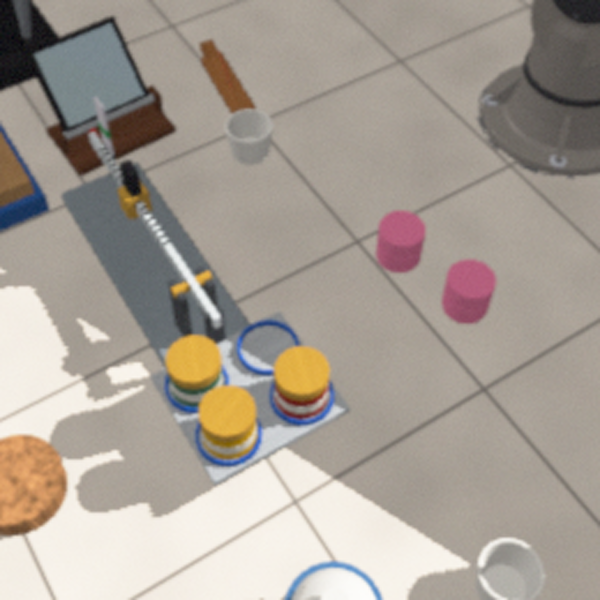

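The picture shows three canisters seated in rings (195,370; 228,425; 302,385), no canister left on the ledge, the beam level, the mirror leaning back, and the arm clear.

```bash
python3 -c "
from bench import ctrl
print(ctrl.hand_in())"
```

```text
the job is handed in; nothing more can be done
None
```

The job is handed in, though no verdict came back: by my last measurements, the three canisters present (yellow, green, red) stand in their own rings, the beam is about 0.005 rad from level, the mirror leans back about 0.77 rad (44°), and the arm touches nothing.

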